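# Set the seedling tray on the sloping drain rack

## Robot

A 6-joint arm with a two-finger parallel gripper is mounted at the origin on the work surface. World frame = base frame: x ahead of the robot, y to its left, z up, the work surface at z = 0. Lengths are in m, angles in rad, forces in N, time in s.
With the tool pointing down it reaches from about 0.35 to 0.925 m from the base axis. Payload 6.4 kg.
Tool frame: the origin (TCP) lies at the very end of the fingers, on their centre line; the grasp point (between the pads) lies 19 mm behind it; z points along the fingers, y is the line along which they close (so a half turn about z gives the same grasp; the last joint's range is limited). The gripper opens to 85 mm and grips with 20 to 120 N. Pads are 22 mm wide; open, the fingers measure 114 mm over their backs; the gripper's body (76 mm by 85 mm) begins 54 mm behind the grasp point. The pads swing forward as they close: fully open they stand 13 mm farther back than shut.
Start: joints at [-1.372, 0.245, 1.558, -0, 1.339, -0.174], TCP at [0.237, -0.605, 0.231] pointing down, gripper open.
Joint ranges: [-3.13, 3.13], [-1.02, 2.26], [0.13, 2.54], [-0.95, 4.09], [0.21, 2.88], [-2.74, 2.74]. Speed limits (rad/s): [2.57, 2.57, 3.14, 3.14, 3.14, 3.14].

## Interface

Orientations are given as [roll, pitch, yaw] about the fixed x, y, z axes, in that order (R = Rz(yaw) Ry(pitch) Rx(roll)).
In Python, from cell import manip gives the robot as it stands.
- The arm moves only by the tool jog_arm, never from a script. Its argument "moves" is a list of rows, each a list of 7 numbers: the shift along the tool's x, y, z in units of 4 cm (1.0 is 4 cm), then the turn, a rotation vector about the tool's x, y, z in units of 4 degrees (1.0 is 4 degrees), then the opening, from 0 (shut) to 1 (fully open). In form: [[tx, ty, tz, rx, ry, rz, fingers], ...]. A call has 1 to 20 rows; each row shifts and turns the commanded pose from where the row before left it, along the tool's axes as they then stand; what a row does not reach is not made up. A row lasts 1/10 s, in which the tool goes at most 50 mm and 8.59 degrees, less where a joint would pass 70% of its speed; a pose out of reach is approached as far as the arm can. A call with a number of a shift or a turn outside -1 to 1 is refused whole. A call with a gripper value outside its range is refused whole. The fingers move at their own pace and stop on an object; the grip force is fixed at half the most. Time passes only in rows, so rows that do not move let the fingers close. It gives the time, the measured TCP pose, the force, the opening and the grip force at its end, in the units of the state.
- manip.get_state(): the state, without advancing time (a new reading comes with each control period).
- manip.get_image(name): name is "side" or "top" or "wrist"; returns a dict with "pixels" (400x640x3 uint8, blue, green, red), "K" (3x3 intrinsics, pixels), "k1" (the pictures are not rectified: a ray, as slopes to the right and down, at radius r is drawn at 1 + k1 r^2 times it, then the intrinsics apply), "origin" and "attitude" of the camera in the world. Camera axes: x right, y down, z forward; pixel columns grow to the right and rows downward; lengths in m; the calibration is good to about 2 mm. A picture is of the moment at which its call begins. There is no depth.
- manip.job_done(): hands the job in; it is judged then, once.
The state is a dict: "clock": time; "joints": joint angles; "joint_velocities": joint speeds; "effort": joint torques, N m; "position": TCP position; "ee_rot": TCP orientation; "force": force on the tool from outside, world axes, zero at the start; "wrist_torque": the same for the moment, N m; "finger_gap": opening from 0.0 (shut) to 1.0 (fully open); "grip_force": force on a finger pad.
Only numpy, scipy, OpenCV 4.12 (cv2) and the standard library are available. Lean on these libraries where they do the work, as an engineer would, in place of code of your own. Each camera call takes 0.05 s, during which the arm holds its last target. There are 200 camera calls.

## Task

Put the empty white seedling tray on the sloping drain rack so it can drip dry: lying open side up, flat on the two rails along the slope and centred over them, its lower end up against the blue stop. Set it down gently, without dropping it, let go, and leave the frog, pot, trowel and spray bottle where they are.

Things in the scene. Friction and masses are not known exactly. Their poses are not given: they have to be found in the camera images.
- tray: White plastic seedling tray, three open cells in a row, 160 long (x) x 60 wide (y) x 50 high (z), walls 3, cross walls at x = -27 and 27; 60 to 130 g. Stands loose on the bench, open side up. Origin: centre of its underside; z points up out of its mouth. Both ends are alike, either may be the lower. Rigid: grip it across its 60 width at the middle, from above; 12 N is plenty.
- rack_deck: Sloping top of the rack: two wooden rails, 44 over their outsides, 195 long, rising 15 deg (0.262 rad) along +x; y level, z normal to the slope. Origin: on the rails' top plane, midway between them, at the face of the blue stop at the low end (44 wide, 8 thick, 22 high, at x -8 to 0). Rails end at x 187. A tray fully home has its origin at (80, 0, 0); it may not slide down by itself.
- frog: Green glazed ceramic frog, about 70 wide and 70 high, loose. Origin: centre of its underside. A bystander.
- pot: Empty terracotta flower pot, wider at the top with a thick rim, 110 across, 95 high, loose. Origin: centre of its underside. A bystander.
- trowel: Green hand trowel lying flat, 310 long along its x, blade (66 wide) to +x, up to 30 high. Origin: on the bench under its neck. A bystander.
- sprayer: Lever-action spray bottle, pale blue with an orange head, 80 across, 235 high, standing loose. Origin: centre of its underside. A bystander.
- rack: Wooden drain rack fixed to the bench: base board 220 (x) x 110 (y) x 12, two posts, and the sloping rails on top (rack_deck), uphill along +x, 50 above the bench at the stop and 98 at the high end. Nothing stands beside the rails. Origin: on the bench, about under the middle of a tray that is fully home.
Mind the look-alikes: they are no part of the job. Several things have the shape of the tray; the one meant has the colours described above.

How it is judged:
By the outcome, as a careful person would: the job done as asked, in the order asked, and still so for the second after the job is handed in, with the robot touching nothing.
It also fails if it takes over 40 s, if anything falls off the work surface, if the arm or the gripper's body presses on something with over 40 N, if the wrist force passes 120 N, or if a joint passes its speed limit or range.

## Working session

There is one attempt and no reset: what is moved stays moved. The work goes in short steps, Python scripts to look and compute and a tool call to move; the robot and the scene stay as the last step left them, time stands still between calls to the robot, and variables do not carry over. Pictures are saved under pics/ and viewed, at most 10 in all, crops included, and the job is handed in when it is done.

Besides the shell and the picture viewer there is one more tool, called as name(argument=value, ...) on one line, values as JSON. jog_arm: Moves the arm, as the interface text tells. Shifts and turns lie within -1 to 1; 1 stands for 4 cm of shift or 4 degrees of turn. Its arguments: {"type":"object","properties":{"moves":{"type":"array"}},"required":["moves"]}

```bash
mkdir -p pics; cat > h.py <<'E'
import numpy as np, cv2
from cell import manip
from scipy.spatial.transform import Rotation as R
def snap(n,f):
    im=manip.get_image(n); cv2.imwrite('pics/'+f+'.png',im['pixels']); np.savez('pics/'+f+'.npz',**{k:np.array(v) for k,v in im.items()}); return im
def att(a):
    a=np.array(a,float); return a if a.shape==(3,3) else R.from_euler('xyz',a).as_matrix()
def ray(f,u,v):
    d=np.load('pics/'+f+'.npz'); k1=float(d['k1'])
    p=cv2.undistortPoints(np.array([[[u,v]]],float),d['K'],np.array([k1,0,0,0,0.]))[0,0]
    return d['origin'],att(d['attitude'])@np.array([p[0],p[1],1])
def onz(f,u,v,z):
    o,r=ray(f,u,v); return o+r*(z-o[2])/r[2]
def proj(f,P):
    d=np.load('pics/'+f+'.npz'); A=att(d['attitude']); c=(np.atleast_2d(P)-d['origin'])@A
    return cv2.projectPoints(c,np.zeros(3),np.zeros(3),d['K'],np.array([float(d['k1']),0,0,0,0]))[0][:,0]
E
python3 - <<'E'
from h import *
for n in ('top','side'):
    im=snap(n,n+'0'); print(n,im['K'],im['k1'],im['origin'],im['attitude'])
print(manip.get_state())
E
```

```text
top [[447.24817383   0.         316.28553207]
 [  0.         447.24817383 201.0948834 ]
 [  0.           0.           1.        ]] -0.07980300628360795 [0.4625986 0.0034206 1.5432865] [-3.09303335e+00  2.34782301e-03 -1.54663331e+00]
side [[434.0897827    0.         321.04187084]
 [  0.         434.0897827  204.44126336]
 [  0.           0.           1.        ]] -0.04981398612295242 [0.14981596 1.04580155 0.80219484] [-2.15665560e+00  1.46586877e-03 -2.78969257e+00]
{'clock': 0.1, 'joints': array([-1.37208521e+00,  2.45738577e-01,  1.55890781e+00, -1.11788140e-05,
        1.33870773e+00, -1.74101271e-01]), 'joint_velocities': array([-0.00161225, -0.00187045, -0.00225975, -0.00071728,  0.00279246,
        0.00045765]), 'effort': array([ 1.60598564e-03, -4.30669963e+01, -3.27128577e+01, -1.47703595e-04,
        2.84960195e-03,  1.89731981e-05]), 'position': array([ 0.23665346, -0.60484145,  0.2302857 ]), 'ee_rot': array([-3.13985593e+00, -2.94416793e-04,  3.72814712e-01]), 'force': array([ 0.29455902,  0.59150221, -0.38278657]), 'wrist_torque': array([-0.01605275, -0.03813736,  0.02218315]), 'grip_force': 0.0, 'finger_gap': 0.9969633328730123}
```

View pics/top0.png

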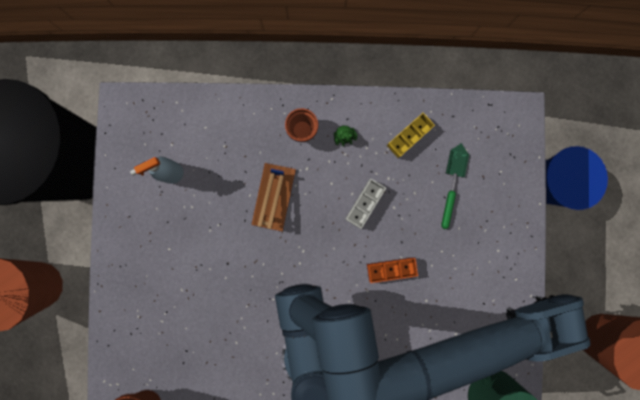

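View pics/side0.png

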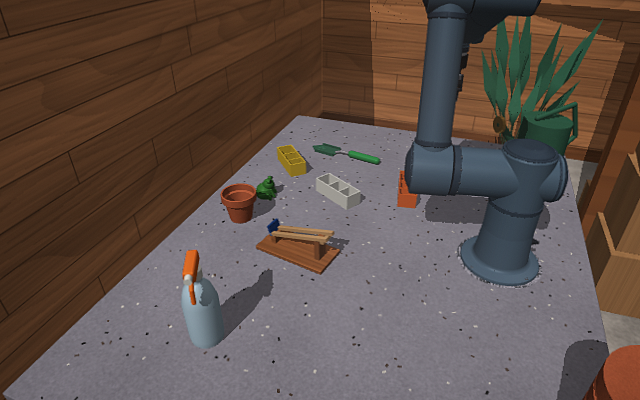

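The white tray is at about (366,203) in the top view. The rack is at about (273,198), with its blue stop at the far end near (277,173). I'll enlarge both views.

```bash
python3 - <<'E'
import cv2,numpy as np
a=cv2.imread('pics/top0.png')[150:240,240:400]; b=cv2.imread('pics/side0.png')[165:280,245:370]
cv2.imwrite('pics/ctop.png',cv2.resize(a,None,fx=5,fy=5,interpolation=cv2.INTER_CUBIC))
cv2.imwrite('pics/cside.png',cv2.resize(b,None,fx=5,fy=5,interpolation=cv2.INTER_CUBIC))
E
```

```text
(no output)
```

View pics/ctop.png

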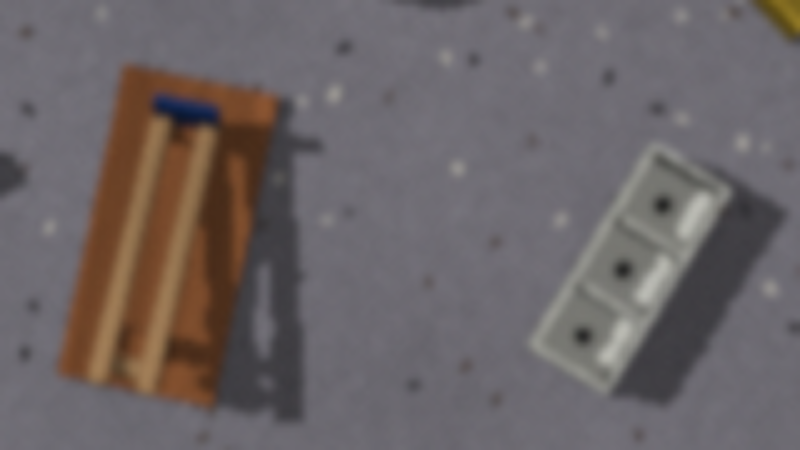

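View pics/cside.png

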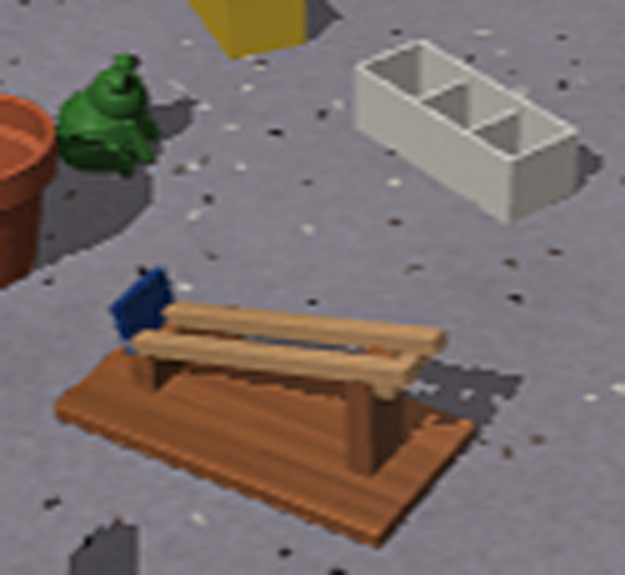

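```bash
cat > fit.py <<'E'
from h import *
from scipy.optimize import least_squares
T=lambda p:((p[0]+.5)/5-.5+240,(p[1]+.5)/5-.5+150)
S=lambda p:((p[0]+.5)/5-.5+245,(p[1]+.5)/5-.5+165)
def fit(obs,x0,base):
    def res(q):
        M=R.from_euler('z',q[2])
        return np.concatenate([(proj(v,M.apply(base(P))+[q[0],q[1],0])[0]-px) for v,P,px in obs]).ravel()
    s=least_squares(res,x0,loss='soft_l1'); print(s.x,np.degrees(s.x[2])); print(np.round(s.fun.reshape(-1,2),1).tolist()); return s.x
tr=lambda P:np.array(P)
dk=lambda P:R.from_euler('y',-.2618).apply(P)+[0,0,.05]
to=[('top0',(sx*.08,sy*.03,.05),T(p)) for sx,sy,p in [(1,1,(655,143)),(1,-1,(735,190)),(-1,-1,(608,395)),(-1,1,(530,343))]]
so=[('side0',(sx*.08,sy*.03,.05),S(p)) for sx,sy,p in [(1,1,(357,67)),(1,-1,(420,40)),(-1,-1,(577,130)),(-1,1,(513,157))]]
o=manip and onz('top0',*T((632,268)),.05); print(o)
for ob in (to+so,to,so): fit(ob,[o[0],o[1],-.5],tr)
d=onz('top0',*T((185,115)),.06); print(d)
rt=[('top0',P,T(p)) for P,p in [((.187,-.022,0),(90,382)),((.187,.022,0),(155,393)),((-.008,-.022,.022),(155,95)),((-.008,.022,.022),(218,107))]]
rs=[('side0',P,S(p)) for P,p in [((.187,-.022,0),(415,360)),((.187,.022,0),(445,332)),((0,-.022,.022),(120,308)),((-.008,.022,.022),(160,270))]]
# deck +x towards robot; deck -y is world +y side... yaw ~ pi
for ob in (rt+rs,rt,rs): fit(ob,[d[0],d[1],np.pi-.2],dk)
bt=[('top0',(sx*.11,sy*.055,.012),T(p)) for sx,sy,p in [(-1,-1,(124,64)),(-1,1,(279,95)),(1,1,(214,408)),(1,-1,(58,374))]]
bs=[('side0',(sx*.11,sy*.055,.012),S(p)) for sx,sy,p in [(-1,-1,(57,408)),(1,-1,(377,540)),(1,1,(475,425))]]
fit(bt+bs,[d[0]-.08,d[1],np.pi-.2],tr)
E
python3 fit.py
```

```text
[ 0.53201438 -0.15771147  0.05      ]
[ 0.53276877 -0.15708973 -0.53057211] -30.399542390167586
[[0.0, -0.2], [-0.7, -0.2], [-0.2, -0.5], [0.1, 0.4], [-0.1, -0.8], [0.5, -0.8], [0.5, -0.4], [-0.1, 0.4]]
[ 0.53236872 -0.15784761 -0.53663348] -30.74683342152211
[[0.4, -0.0], [-0.4, 0.1], [-0.2, -0.4], [0.2, 0.4]]
[ 0.53262607 -0.15439944 -0.52035447] -29.814114893478422
[[-0.5, -0.3], [0.1, -0.4], [0.5, -0.1], [-0.1, 0.8]]
[0.62649876 0.14323951 0.06      ]
[0.62176827 0.14478335 2.97366871] 170.37866693284326
[[-0.2, 0.1], [0.2, 0.5], [-0.5, -0.1], [-0.1, -0.0], [-1.1, 1.7], [0.9, -1.4], [0.6, -0.4], [-0.8, -0.8]]
[0.62206441 0.14398826 2.96896841] 170.1093594970818
[[-0.2, -0.1], [0.2, 0.4], [-0.2, -0.2], [0.2, -0.1]]
[0.62088632 0.14676773 2.98021296] 170.75362442043726
[[-0.7, 2.0], [1.1, -1.2], [0.6, 0.1], [-0.9, -0.3]]
[0.54897318 0.15839449 2.95424872] 169.26598341847188
[[-0.3, -0.3], [-0.1, 0.1], [-0.8, 0.1], [-0.9, 0.1], [-0.8, -1.4], [0.5, -1.2], [0.7, -0.7]]
```

```bash
cat > go.py <<'E'
from h import *
# goto(p, rpy): print shift in present tool axes (units), then turn vector (units, applied after, about TCP)
def goto(p,rot):
    s=manip.get_state(); A=R.from_euler('xyz',s['ee_rot']); B=rot if isinstance(rot,R) else R.from_euler('xyz',rot)
    print('clock',s['clock'],'pos',s['position'],'rpy deg',np.degrees(s['ee_rot']))
    d=A.inv().apply(np.array(p)-s['position'])/.04; t=np.degrees((A.inv()*B).as_rotvec())/4
    print('shift',np.round(d,3),'turn',np.round(t,3),'shift if turned first',np.round(B.inv().apply(np.array(p)-s['position'])/.04,3))
E
python3 -c "
from go import *
goto([.5325,-.157,.2],[np.pi,0,np.radians(-30.4)])"
```

```text
clock 0.1 pos [ 0.23665346 -0.60484145  0.2302857 ] rpy deg [-1.79900493e+02 -1.68688396e-02  2.13607096e+01]
shift [10.966 -7.732  0.774] turn [-2.500e-02  7.000e-03  1.294e+01] shift if turned first [  0.714 -13.399   0.757]
```

jog_arm(moves=[[0.61,-0.43,0.04,0,0,0,1],[0.61,-0.43,0.04,0,0,0,1],[0.61,-0.43,0.04,0,0,0,1],[0.61,-0.43,0.04,0,0,0,1],[0.61,-0.43,0.04,0,0,0,1],[0.61,-0.43,0.04,0,0,0,1],[0.61,-0.43,0.04,0,0,0,1],[0.61,-0.43,0.04,0,0,0,1],[0.61,-0.43,0.04,0,0,0,1],[0.61,-0.43,0.04,0,0,0,1],[0.61,-0.43,0.04,0,0,0,1],[0.61,-0.43,0.04,0,0,0,1],[0.61,-0.43,0.04,0,0,0,1],[0.61,-0.43,0.04,0,0,0,1],[0.61,-0.43,0.04,0,0,0,1],[0.61,-0.43,0.04,0,0,0,1],[0.61,-0.43,0.04,0,0,0,1],[0.61,-0.43,0.04,0,0,0,1]])

```text
clock: 1.9
position: [0.5333, -0.1558, 0.202]
ee_rot: [-3.141, 0.0, 0.373]
force: [1.0, -0.5, 0.7]
finger_gap: 0.997
grip_force: 0.0
```

jog_arm(moves=[[0,0,0,0,0,0.81,1],[0,0,0,0,0,0.81,1],[0,0,0,0,0,0.81,1],[0,0,0,0,0,0.81,1],[0,0,0,0,0,0.81,1],[0,0,0,0,0,0.81,1],[0,0,0,0,0,0.81,1],[0,0,0,0,0,0.81,1],[0,0,0,0,0,0.81,1],[0,0,0,0,0,0.81,1],[0,0,0,0,0,0.81,1],[0,0,0,0,0,0.81,1],[0,0,0,0,0,0.81,1],[0,0,0,0,0,0.81,1],[0,0,0,0,0,0.81,1],[0,0,0,0,0,0.81,1],[0,0,0,0,0,0,1],[0,0,0,0,0,0,1]])

```text
clock: 3.7
position: [0.5328, -0.157, 0.2022]
ee_rot: [3.142, 0.001, -0.531]
force: [0.3, 0.5, 0.1]
finger_gap: 0.995
grip_force: 0.0
```

```bash
python3 -c "
from go import *
goto([.5325,-.157,.2],[np.pi,0,np.radians(-30.4)])
im=snap('wrist','w1');print(im['origin'],im['attitude'])
b=[(sx*.08,sy*.03,.05) for sx,sy in [(1,1),(1,-1),(-1,-1),(-1,1)]]
print(proj('w1',R.from_euler('z',-30.4,degrees=True).apply(b)+[.5325,-.157,0]))"
```

```text
clock 3.7 pos [ 0.5328369  -0.15697072  0.20218262] rpy deg [ 1.79998786e+02  3.26617360e-02 -3.04140559e+01]
shift [-0.007  0.005  0.055] turn [ 0.     0.008 -0.004] shift if turned first [-0.007  0.005  0.055]
[ 0.59913862 -0.19420775  0.34477967] [ 2.83730429e+00 -1.48740408e-06 -2.10207471e+00]
[[290.85015187 108.0385228 ]
 [350.56924927 107.99277378]
 [346.04800908 251.06056388]
 [295.08591475 251.09180278]]
```

View pics/w1.png

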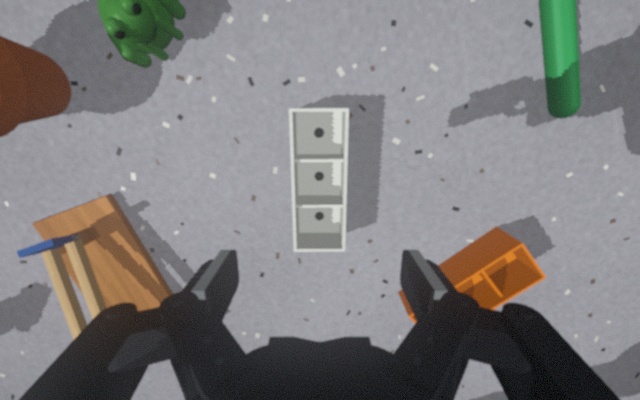

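The wrist view shows the tray rim corners at (290,108), (349,108), (345,250) and (295,250). These match the predicted corners to about 1 px, so I can descend.

jog_arm(moves=[[0,0,0.5,0,0,0,1],[0,0,0.5,0,0,0,1],[0,0,0.5,0,0,0,1],[0,0,0.5,0,0,0,1],[0,0,0.5,0,0,0,1],[0,0,0.5,0,0,0,1],[0,0,0.5,0,0,0,1],[0,0,0.5,0,0,0,1],[0,0,0.17,0,0,0,1],[0,0,0.17,0,0,0,1],[0,0,0.17,0,0,0,1],[0,0,0.17,0,0,0,1],[0,0,0,0,0,0,1]])

```text
clock: 5.05
position: [0.5327, -0.1569, 0.0147]
ee_rot: [3.142, 0.001, -0.532]
force: [-0.1, 0.4, -0.0]
finger_gap: 1.003
grip_force: 0.0
```

jog_arm(moves=[[0,0,0,0,0,0,0.8],[0,0,0,0,0,0,0.75],[0,0,0,0,0,0,0.7],[0,0,0,0,0,0,0.65],[0,0,0,0,0,0,0.6],[0,0,0,0,0,0,0.6],[0,0,0,0,0,0,0.6],[0,0,0,0,0,0,0.6]])

```text
clock: 5.85
position: [0.5337, -0.1574, 0.0161]
ee_rot: [-3.141, -0.001, -0.532]
force: [-2.0, 1.1, 6.5]
finger_gap: 0.694
grip_force: 65.4
```

jog_arm(moves=[[0,0,-0.1,0,0,0,0.5],[0,0,-0.2,0,0,0,0.5],[0,0,-0.4,0,0,0,0.5],[0,0,-0.5,0,0,0,0.5],[0,0,-0.5,0,0,0,0.5],[0,0,-0.5,0,0,0,0.5],[0,0,-0.5,0,0,0,0.5],[0,0,-0.5,0,0,0,0.5],[0,0,-0.5,0,0,0,0.5],[0,0,-0.5,0,0,0,0.5],[0,0,-0.3,0,0,0,0.5],[0,0,-0.1,0,0,0,0.5],[0,0,0,0,0,0,0.5]])

```text
clock: 7.15
position: [0.5331, -0.1571, 0.1998]
ee_rot: [-3.142, -0.001, -0.532]
force: [0.6, -0.2, -1.5]
finger_gap: 0.691
grip_force: 65.0
```

```bash
cat > tgt.py <<'E'
from go import *
# TCP target for tray origin at deck coords (dx,0,h); tray bottom b below TCP, tray centre cx along tool x
def target(dx,h,b=.016,cx=0.,deck=(.622,.1445),yaw=170.1,dy=0):
    D=R.from_euler('z',yaw,degrees=True)*R.from_euler('y',-15,degrees=True)
    B=D*R.from_euler('y',180,degrees=True)   # tool x = -deck x, z = -normal
    p=np.array([*deck,.05])+D.apply([dx+cx,dy,h+b])
    return p,B
if __name__=='__main__':
    s=manip.get_state(); print(s['finger_gap'],s['grip_force'],s['force'])
    p,B=target(.095,.08); print(p,np.degrees(B.as_euler('xyz'))); goto(p,B)
    goto(p,[np.pi,0,np.radians(-9.9)])
E
python3 tgt.py; python3 -c "
from h import *
snap('side','s2')
a=cv2.imread('pics/s2.png')[100:280,230:430]; cv2.imwrite('pics/cs2.png',cv2.resize(a,None,fx=3,fy=3))
snap('wrist','w2')"
```

```text
0.6912483677192843 64.96982216835022 [ 0.61487365 -0.1568283  -1.4598904 ]
[0.5560801  0.15600486 0.16731669] [-180.    15.    -9.9]
clock 7.15 pos [ 0.53309074 -0.15707991  0.19979829] rpy deg [-1.79997516e+02 -4.97069920e-02 -3.04777019e+01]
shift [-3.475 -7.037  0.809] turn [-0.672 -3.722 -5.115] shift if turned first [-0.543 -7.809  0.986]
clock 7.15 pos [ 0.53309074 -0.15707991  0.19979829] rpy deg [-1.79997516e+02 -4.97069920e-02 -3.04777019e+01]
shift [-3.475 -7.037  0.809] turn [ 2.000e-03 -1.200e-02 -5.144e+00] shift if turned first [-0.78  -7.809  0.812]
```

View pics/w2.png

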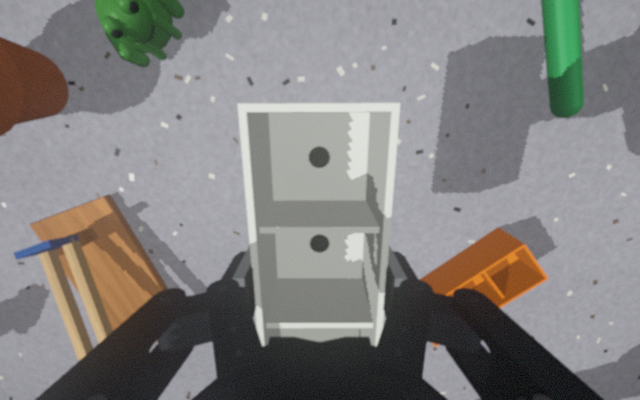

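```bash
cat > held.py <<'E'
from h import *
from scipy.optimize import least_squares
s=manip.get_state(); A=R.from_euler('xyz',s['ee_rot']); p0=s['position']
obs=[((.08,-.03,-.05),(238,103)),((.08,.03,-.05),(400.5,103)),((.0285,-.027,-.05),(257,226)),((.0285,.027,-.05),(383,226)),((-.0255,-.027,-.05),(263,323)),((-.0255,.027,-.05),(376,323))]
def res(q): # tray in tool: centre (cx,cy), bottom b beyond TCP, pitch
    P=R.from_euler('yz',[q[3],q[4]]).apply([o[0] for o in obs])+[q[0],q[1],q[2]]
    return (proj('w2',A.apply(P)+p0)-[o[1] for o in obs]).ravel()
r=least_squares(res,[0,0,.016,0,0],loss='soft_l1'); print(np.round(r.x,4),np.degrees(r.x[3:])); print(np.round(r.fun.reshape(-1,2),1).tolist())
# now zero pitch
r=least_squares(lambda q:res([*q,0,0]),[0,0,.016],loss='soft_l1'); print(np.round(r.x,4)); print(np.round(r.fun.reshape(-1,2),1).tolist())
E
python3 held.py
```

```text
[ 0.003  -0.0012  0.021   0.063  -0.0018] [ 3.61171362 -0.10182669]
[[0.3, -0.7], [-0.1, -1.1], [0.7, 1.2], [-1.6, 0.9], [3.3, 0.2], [-2.8, 0.0]]
[-0.0001 -0.0012  0.0204]
[[3.9, -0.9], [-2.8, -1.0], [1.5, -0.1], [-1.9, -0.1], [2.5, 3.5], [-2.0, 3.5]]
```

jog_arm(moves=[[-0.15,-0.3,0.03,0,0,0,0.5],[-0.29,-0.58,0.06,0,0,0,0.5],[-0.29,-0.58,0.06,0,0,0,0.5],[-0.29,-0.58,0.06,0,0,0,0.5],[-0.29,-0.59,0.07,0,0,0,0.5],[-0.29,-0.59,0.07,0,0,0,0.5],[-0.29,-0.59,0.07,0,0,0,0.5],[-0.29,-0.59,0.07,0,0,0,0.5],[-0.29,-0.59,0.07,0,0,0,0.5],[-0.29,-0.59,0.07,0,0,0,0.5],[-0.29,-0.59,0.07,0,0,0,0.5],[-0.29,-0.59,0.07,0,0,0,0.5],[-0.14,-0.3,0.03,0,0,0,0.5]])

```text
clock: 8.55
position: [0.5551, 0.1593, 0.1659]
ee_rot: [3.141, 0.002, -0.53]
force: [0.9, -0.4, -1.5]
finger_gap: 0.693
grip_force: 65.0
```

jog_arm(moves=[[0,0,0,-0.034,-0.19,-0.26,0.5],[0,0,0,-0.08,-0.44,-0.6,0.5],[0,0,0,-0.08,-0.44,-0.6,0.5],[0,0,0,-0.08,-0.44,-0.6,0.5],[0,0,0,-0.08,-0.44,-0.6,0.5],[0,0,0,-0.08,-0.44,-0.6,0.5],[0,0,0,-0.08,-0.44,-0.6,0.5],[0,0,0,-0.08,-0.44,-0.6,0.5],[0,0,0,-0.08,-0.45,-0.62,0.5],[0,0,0,0,0,0,0.5],[0,0,0,0,0,0,0.5]])

```text
clock: 9.65
position: [0.5564, 0.1562, 0.1671]
ee_rot: [3.141, 0.263, -0.177]
force: [-0.3, -0.3, -0.7]
finger_gap: 0.692
grip_force: 64.8
```

```bash
python3 tgt.py; python3 -c "
from h import *
snap('side','s3');snap('top','t3')
a=cv2.imread('pics/s3.png')[165:285,245:375]; b=cv2.imread('pics/t3.png')[140:260,220:350]
cv2.imwrite('pics/c3.png',np.hstack([cv2.resize(x,(400,369),interpolation=cv2.INTER_CUBIC) for x in (a,b)]))"
```

```text
0.6923289014928101 64.8074734210968 [-0.3288551  -0.28975093 -0.74619318]
[0.5560801  0.15600486 0.16731669] [-180.    15.    -9.9]
clock 9.65 pos [0.55637602 0.15618184 0.16709566] rpy deg [179.97477916  15.04057006 -10.13205392]
shift [-0.008  0.006 -0.004] turn [-0.009  0.01  -0.056] shift if turned first [-0.008  0.006 -0.004]
clock 9.65 pos [0.55637602 0.15618184 0.16709566] rpy deg [179.97477916  15.04057006 -10.13205392]
shift [-0.008  0.006 -0.004] turn [-1.00e-03  3.76e+00 -5.70e-02] shift if turned first [-0.007  0.006 -0.006]
```

View pics/c3.png

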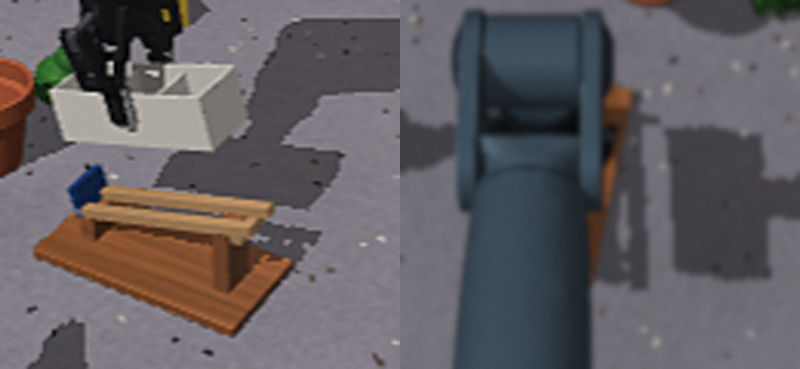

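```bash
python3 -c "
from h import *
s=manip.get_state(); A=R.from_euler('xyz',s['ee_rot'])
for b in (.016,.020):
  for pt in (0,3.6):
    P=[(.08,-.03,0),(-.08,-.03,0),(-.08,-.03,-.05),(-.08,.03,-.05),(.08,-.03,-.05)]
    q=proj('s3',A.apply(R.from_euler('y',pt,degrees=True).apply(P)+[0,0,b])+s['position'])
    print(b,pt,np.round((q-[245,165])*3.077).tolist())
D=R.from_euler('z',170.1,degrees=True)*R.from_euler('y',-15,degrees=True)
q=proj('s3',D.apply([(0,-.022,0),(.187,-.022,0),(.187,.022,0),(0,.022,0),(0,-.022,.022),(-.008,.022,.022)])+[.622,.1445,.05])
print(np.round((q-[245,165])*3.077).tolist())
"
```

```text
0.016 0 [[64.0, 137.0], [211.0, 149.0], [197.0, 95.0], [234.0, 62.0], [48.0, 88.0]]
0.016 3.6 [[62.0, 133.0], [212.0, 154.0], [201.0, 101.0], [238.0, 68.0], [49.0, 83.0]]
0.02 0 [[65.0, 141.0], [212.0, 153.0], [198.0, 100.0], [235.0, 66.0], [49.0, 92.0]]
0.02 3.6 [[63.0, 136.0], [214.0, 158.0], [203.0, 105.0], [240.0, 72.0], [50.0, 87.0]]
[[81.0, 207.0], [250.0, 226.0], [275.0, 199.0], [108.0, 183.0], [74.0, 187.0], [95.0, 162.0]]
```

jog_arm(moves=[[0,0,0.15,0,0,0,0.5],[0,0,0.25,0,0,0,0.5],[0,0,0.25,0,0,0,0.5],[0,0,0.25,0,0,0,0.5],[0,0,0.25,0,0,0,0.5],[0,0,0.25,0,0,0,0.5],[0,0,0.1,0,0,0,0.5],[0,0,0.1,0,0,0,0.5],[0,0,0.1,0,0,0,0.5],[0,0,0.1,0,0,0,0.5],[0,0,0,0,0,0,0.5],[0,0,0,0,0,0,0.5]])

```text
clock: 10.95
position: [0.538, 0.1602, 0.0979]
ee_rot: [3.141, 0.262, -0.175]
force: [0.3, 1.2, -0.9]
finger_gap: 0.694
grip_force: 64.8
```

```bash
python3 -c "
from tgt import *
p,B=target(.095,0); goto(p,B); s=manip.get_state(); print(B.inv().apply(s['force']))
snap('side','s4')
a=cv2.imread('pics/s4.png')[185:275,245:365]
cv2.imwrite('pics/c4.png',cv2.resize(a,None,fx=6,fy=6,interpolation=cv2.INTER_CUBIC))"
```

```text
clock 10.95 pos [0.53801589 0.16017285 0.09788977] rpy deg [179.99298404  15.02825999 -10.042759  ]
shift [-0.002  0.025  0.204] turn [-0.007  0.007 -0.034] shift if turned first [-0.002  0.025  0.204]
[ 0.28958632 -1.23385069  0.9037436 ]
```

View pics/c4.png

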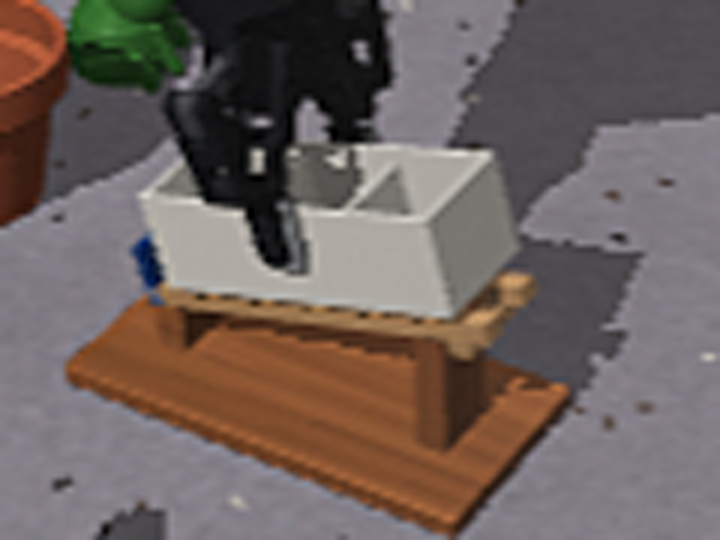

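The tray is parallel to the rails and just above them, clear of the stop. I'll lower it and slide it towards the stop.

jog_arm(moves=[[0,0.025,0.05,0,0,0,0.5],[0,0,0.05,0,0,0,0.5],[0,0,0.04,0,0,0,0.5],[0.05,0,0,0,0,0,0.5],[0.05,0,0,0,0,0,0.5],[0.05,0,0,0,0,0,0.5],[0.05,0,0,0,0,0,0.5],[0.05,0,0,0,0,0,0.5],[0,0,0,0,0,0,0.5],[0,0,0,0,0,0,0.5]])

```text
clock: 12.0
position: [0.5458, 0.1577, 0.0897]
ee_rot: [3.141, 0.263, -0.175]
force: [-0.2, -0.2, -0.9]
finger_gap: 0.696
grip_force: 64.8
```

jog_arm(moves=[[0,0,0.025,0,0,0,0.5],[0,0,0,0,0,0,0.5],[0,0,0,0,0,0,0.5]])

```text
clock: 12.3
position: [0.5454, 0.1578, 0.0887]
ee_rot: [3.141, 0.263, -0.175]
force: [0.4, -0.4, -1.1]
finger_gap: 0.698
grip_force: 64.8
```

No contact yet (tray about 1–2 mm above the deck by the model), so I'll continue in small steps.

jog_arm(moves=[[0,0,0.025,0,0,0,0.5],[0,0,0,0,0,0,0.5],[0,0,0,0,0,0,0.5]])

```text
clock: 12.6
position: [0.5455, 0.1578, 0.0881]
ee_rot: [3.142, 0.262, -0.175]
force: [-0.2, -0.5, 1.4]
finger_gap: 0.692
grip_force: 64.9
```

```bash
python3 -c "
from tgt import *
p,B=target(.08,0); goto(p,B); s=manip.get_state(); print(B.inv().apply(s['force']))"
```

```text
clock 12.6 pos [0.54547533 0.15784455 0.0881144 ] rpy deg [179.99647818  15.0167984  -10.04312103]
shift [ 0.122 -0.001  0.018] turn [-0.008  0.004 -0.035] shift if turned first [ 0.122 -0.     0.018]
[-0.47463121  0.51443941 -1.35744248]
```

Contact with the rails: Fz went from −0.9 to +1.4 N. By the model the stop is about 5 mm farther on.

jog_arm(moves=[[0.03,0,0,0,0,0,0.5],[0.03,0,0,0,0,0,0.5],[0.03,0,0,0,0,0,0.5],[0,0,0,0,0,0,0.5],[0,0,0,0,0,0,0.5]])

```text
clock: 13.1
position: [0.5491, 0.1573, 0.0871]
ee_rot: [-3.142, 0.262, -0.175]
force: [-0.2, -0.5, 1.4]
finger_gap: 0.692
grip_force: 65.0
```

jog_arm(moves=[[0.03,0,0,0,0,0,0.5],[0,0,0,0,0,0,0.5],[0,0,0,0,0,0,0.5]])

```text
clock: 13.4
position: [0.5501, 0.1571, 0.0868]
ee_rot: [3.142, 0.262, -0.175]
force: [-1.0, 0.1, 4.5]
finger_gap: 0.694
grip_force: 65.2
```

jog_arm(moves=[[0.025,0,0,0,0,0,0.5],[0,0,0,0,0,0,0.5],[0,0,0,0,0,0,0.5]])

```text
clock: 13.7
position: [0.5509, 0.1569, 0.0866]
ee_rot: [3.142, 0.262, -0.175]
force: [-1.4, 0.2, 5.0]
finger_gap: 0.693
grip_force: 65.4
```

jog_arm(moves=[[0.025,0,0,0,0,0,0.5],[0,0,0,0,0,0,0.5],[0,0,0,0,0,0,0.5]])

```text
clock: 14.0
position: [0.5519, 0.1567, 0.0863]
ee_rot: [3.142, 0.262, -0.175]
force: [-1.9, 0.7, 5.7]
finger_gap: 0.693
grip_force: 65.4
```

```bash
python3 -c "
from tgt import *
p,B=target(.08,0); goto(p,B); s=manip.get_state(); print(B.inv().apply(s['force']))"
```

```text
clock 14.0 pos [0.55187128 0.15672901 0.08634858] rpy deg [179.99770113  15.03399658 -10.04254193]
shift [-0.046 -0.     0.017] turn [-0.009  0.008 -0.034] shift if turned first [-0.046 -0.     0.017]
[-3.38711862 -0.41486931 -5.02996878]
```

jog_arm(moves=[[0.03,0,0,0,0,0,0.5],[0,0,0,0,0,0,0.5],[0,0,0,0,0,0,0.5]])

```text
clock: 14.3
position: [0.5519, 0.1568, 0.0863]
ee_rot: [3.141, 0.266, -0.175]
force: [-6.5, 0.4, 8.3]
finger_gap: 0.691
grip_force: 66.0
```

```bash
python3 -c "
from tgt import *
p,B=target(.08,0); goto(p,B); s=manip.get_state(); print(B.inv().apply(s['force']))
snap('wrist','w5');snap('side','s5')
a=cv2.imread('pics/s5.png')[185:275,245:365]; b=cv2.imread('pics/w5.png')[40:240,200:440]
cv2.imwrite('pics/c5.png',np.hstack([cv2.resize(x,(400,h),interpolation=cv2.INTER_CUBIC)[:300] for x,h in((a,300),(b,333))]))"
```

```text
clock 14.3 pos [0.55191281 0.15678119 0.08634637] rpy deg [179.97134403  15.21654043 -10.05024208]
shift [-0.046  0.001  0.017] turn [-0.003  0.054 -0.036] shift if turned first [-0.047  0.001  0.017]
[-8.44733555  0.69422654 -6.37807891]
```

View pics/c5.png

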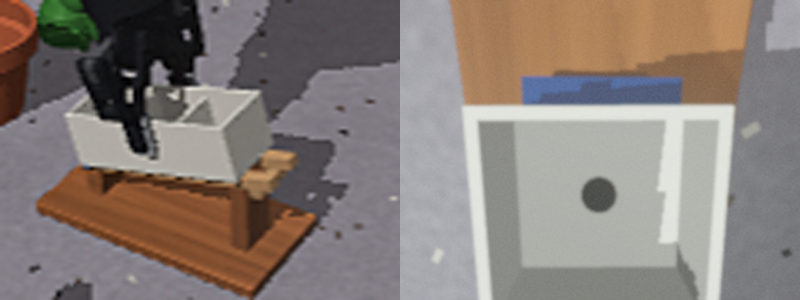

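The tray is against the stop: the last step moved it 0 mm and raised the force along tool x to 8 N. In the wrist view it is centred on the stop to about 1 mm. I'll ease off the push and release.

jog_arm(moves=[[-0.015,0,0,0,0,0,0.5],[0,0,0,0,0,0,0.5],[0,0,0,0,0,0,0.72],[0,0,0,0,0,0,0.76],[0,0,0,0,0,0,0.8],[0,0,0,0,0,0,0.85],[0,0,0,0,0,0,0.9],[0,0,0,0,0,0,1],[0,0,0,0,0,0,1],[0,0,0,0,0,0,1]])

```text
clock: 15.4
position: [0.5524, 0.1566, 0.0859]
ee_rot: [3.141, 0.262, -0.175]
force: [-0.8, 0.6, 0.3]
finger_gap: 1.002
grip_force: 0.0
```

jog_arm(moves=[[0,0,-0.1,0,0,0,1],[0,0,-0.2,0,0,0,1],[0,0,-0.3,0,0,0,1],[0,0,-0.4,0,0,0,1],[0,0,-0.4,0,0,0,1],[0,0,-0.4,0,0,0,1],[0,0,-0.4,0,0,0,1],[0,0,-0.4,0,0,0,1],[0,0,-0.4,0,0,0,1],[0,0,-0.2,0,0,0,1],[0,0,0,0,0,0,1]])

```text
clock: 16.5
position: [0.5861, 0.1508, 0.2111]
ee_rot: [-3.141, 0.26, -0.175]
force: [-1.0, 0.0, -0.3]
finger_gap: 1.001
grip_force: 0.0
```

```bash
python3 -c "
from h import *
snap('wrist','w6');snap('side','s6')
a=cv2.imread('pics/s6.png')[185:275,245:365]; b=cv2.imread('pics/w6.png')
cv2.imwrite('pics/c6.png',np.hstack([cv2.resize(x,(w,h),interpolation=cv2.INTER_CUBIC)[:250] for x,w,h in((a,333,250),(b,400,250))]))"
```

```text
(no output)
```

View pics/c6.png

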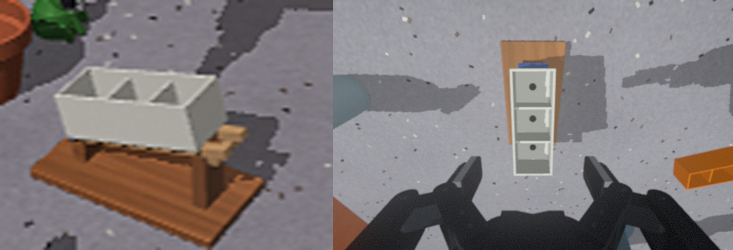

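```bash
python3 -c "
from h import *
s=manip.get_state(); D=R.from_euler('z',169.95,degrees=True)*R.from_euler('y',-15,degrees=True)
B=D*R.from_euler('y',180,degrees=True); rel=np.array([.5519,.1568,.0863])
P=rel+B.apply([(.08,-.03,-.034),(.08,.03,-.034),(-.08,-.03,-.034),(-.08,.03,-.034)])
print(proj('w6',P).round(1).tolist())
g=cv2.cvtColor(cv2.imread('pics/w6.png'),cv2.COLOR_BGR2GRAY)
print('col 305',g[100:125,305].tolist()); print('col 335',g[270:290,319].tolist()); print('row130',g[130,275:295].tolist(),g[130,345:365].tolist())
print('row260',g[260,280:300].tolist(),g[260,340:360].tolist())"
```

```text
[[284.2, 109.3], [358.0, 109.3], [290.3, 280.1], [351.3, 280.1]]
col 305 [95, 101, 100, 107, 100, 97, 90, 90, 100, 148, 193, 214, 216, 208, 189, 172, 168, 169, 168, 169, 164, 166, 169, 166, 171]
col 335 [125, 124, 122, 125, 125, 120, 125, 155, 193, 208, 199, 175, 163, 162, 162, 163, 161, 158, 155, 159]
row130 [132, 129, 129, 127, 125, 125, 128, 153, 187, 211, 213, 201, 171, 140, 130, 128, 138, 153, 163, 168] [213, 200, 180, 171, 169, 174, 184, 205, 214, 211, 191, 149, 111, 102, 105, 109, 106, 104, 108, 108]
row260 [170, 169, 165, 165, 164, 159, 159, 169, 188, 205, 209, 195, 163, 138, 129, 125, 122, 124, 123, 125] [125, 124, 124, 121, 127, 144, 168, 185, 202, 210, 203, 184, 169, 159, 162, 161, 162, 163, 162, 163]
```

```bash
python3 -c "
from cell import manip; print(manip.job_done())"
```

```text
the job is handed in; nothing more can be done
None
```

The white tray is on the drain rack, open side up and flat on the rails, with its lower end against the blue stop and about 1 mm off centre. I set it down gently, let go, and handed the job in at about 17 s, leaving the frog, pot, trowel and spray bottle alone.

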